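# Pile the lino blocks and hold the sprung case lid for loading

### The arm

A 7-joint arm with a two-finger parallel gripper is mounted at the origin on the work surface. World frame = base frame: x ahead of the robot, y to its left, z up, the work surface at z = 0. Lengths are in m, angles in rad, forces in N, time in s.
With the tool pointing down it reaches from about 0.4 to 0.875 m from the base axis. Payload 19.3 kg.
Tool frame: the origin (TCP) lies where the fingers leave the gripper's body, on its centre line; the fingertips stand bot.tip_reach ahead of it and the grasp point (between the pads) lies 54 mm ahead of it (bot.tip_reach is the distance from the TCP to the fingertips, in m); z points along the fingers, y is the line along which they close (so a half turn about z gives the same grasp; the last joint's range is limited). The gripper opens to 85 mm and grips with 20 to 120 N. Pads are 22 mm wide; open, the fingers measure 114 mm over their backs; the gripper's body (76 mm by 85 mm) begins 54 mm behind the grasp point. The pads swing forward as they close: fully open they stand 13 mm farther back than shut.
Start: joints at [1.267, 0.521, -0.036, 1.599, 0.021, 1.021, -0.113], TCP at [0.145, -0.608, 0.304] pointing down, gripper open.
Joint ranges: [-2.91, 2.91], [-0.3, 2.13], [-1.5, 1.42], [0.17, 2.43], [-1.26, 4.41], [0.16, 1.93], [-2.52, 2.52]. Speed limits (rad/s): [1.89, 1.89, 2.39, 2.39, 3.01, 3.01, 3.01].

### API

Orientations are given as [roll, pitch, yaw] about the fixed x, y, z axes, in that order (R = Rz(yaw) Ry(pitch) Rx(roll)).
In Python, from workcell import bot gives the robot as it stands. The module is installed in compiled form; this text tells all that it offers.
- The arm moves only by the shell command python3 -m jog 'ROWS' [FORCE]. ROWS is JSON, a list that holds one entry, the list of rows, each a list of 7 numbers: the shift along the tool's x, y, z in mm, then the turn, a rotation vector about the tool's x, y, z in rad, then the opening, from 0 (shut) to 1 (fully open). In form: [[[tx, ty, tz, wx, wy, wz, fingers], ...]]. A call has 1 to 5 rows; each row shifts and turns the commanded pose from where the row before left it, along the tool's axes as they then stand; what a row does not reach is not made up. A row lasts 1/10 s, in which the tool goes at most 50 mm and 8.59 degrees, less where a joint would pass 70% of its speed; a pose out of reach is approached as far as the arm can. A call is refused whole if a number of a shift passes 50 or a number of a turn 0.15, either way. A call with a gripper value outside its range is refused whole. The fingers move at their own pace and stop on an object; FORCE is the grip in N (left out, the last holds). Time passes only in rows, so rows that do not move let the fingers close. It gives the time, the measured TCP pose, the force, the opening and the grip force at its end, in the units of the state.
- bot.observe(): the state, without advancing time (a new reading comes with each control period).
- bot.grab_frame(name): name is "side" or "top" or "wrist"; returns a dict with "img" (420x560x3 uint8, red, green, blue), "intrinsics" (3x3 intrinsics, pixels), "R" (3x3) and "t" (3): a world point X has camera coordinates R X + t; the wrist camera has in their place "tool_from_camera" (4x4, takes a point from camera to tool coordinates, whose origin is the TCP and whose axes are the flange's). Camera axes: x right, y down, z forward; pixel columns grow to the right and rows downward; lengths in m; the calibration is good to about 2 mm. The wrist camera is an equidistant fisheye: a pixel r from the principal point sees the ray r / f radians off the axis. A picture is of the moment at which its call begins: read the wrist's pose just before it. There is no depth.
- bot.job_done(): hands the job in; it is judged then, once.
Trained networks look in a picture, given as the dict that the camera call returned (one of the last four; its "shot" number tells which), for a name from the list of things; names that differ only in an ending like _2 or _b are one class to them, and where a whole thing is asked for, a point or a joint stands for the part that bears it (a point fixed in the world has none). Each returns a list of dicts, best first, with "conf" (0 to 1); they miss things now and then, are a little off and sometimes report something else, mostly with a low value. They report only what shows in the picture. A call takes as long as a camera call. They do not tell look-alikes from the thing itself.
- bot.trace(query, picture): "region" (420x560 bool, what is visible of it).
- bot.spot_point(query, picture): "xyz" ([x, y, z] in m, in world coordinates, good to about 4 mm: a listed point, or the origin of a listed thing).
The state is a dict: "clock": time; "qpos": joint angles; "qd": joint speeds; "joint_efforts": joint torques, N m; "position": TCP position; "tool_rot": TCP orientation; "force": force on the tool from outside, world axes, zero at the start; "moment": the same for the moment, N m; "grip_width": finger opening in m; "finger_force": force on a finger pad.
Only numpy, scipy, OpenCV 4.12 (cv2) and the standard library are available. Lean on these libraries where they do the work, as an engineer would, in place of code of your own. Each camera call takes 0.05 s, during which the arm holds its last target. There are 200 camera calls.

### The job

Square up the blocks for storage: set the brown lino block squarely on top of the grey one where it lies, then the teal one squarely on top of the brown. Then take the red bar of the wooden case, raise its sprung lid past its balance point into the orange part of the scale without letting it swing over to its stop, ease it back to just below the balance point (the green part), and finish there still holding the lid so that a student can load the pile. Leave everything else where it is.

Things in the scene. Friction and masses are not known exactly. Their poses are not given: they have to be found in the camera images.
- grey_block: flat rectangular wooden block faced with grey lino, 100 (x) x 56 (y) x 16 (z) mm, 70 g or so; stays where it lies, as the bottom of the pile; origin at its centre, z up
- brown_block: the same block (100 x 56 x 16 mm) faced with brown lino, second in the pile; origin at its centre, z up; which end is which does not matter
- teal_block: the same block (100 x 56 x 16 mm) faced with teal lino, top of the pile; origin at its centre, z up; which end is which does not matter
- mat: fixed dark blue cutting mat, 310 x 340 x 3 mm, under the blocks; origin at the centre of its underside
- case: fixed flat plywood case, 235 (x) x 240 (y) x 70 mm high with its lid; origin at the centre of its underside; its front (-x) with the red bar faces the robot, the hinge is at the far side, along its y axis, 115 mm behind the origin and 64 mm up. Beside each end of the lid stands a look-only arc scale of 120 mm radius about the hinge: grey, then green (0.75 to 0.95 rad), white (0.95 to 1.05), orange (1.05 to 1.25), grey (to 1.5); the lid's side edge is the pointer
- lid (a joint): opening angle of the lid (rad): 0 shut and level, growing as its front edge goes up and back; hard stop at 1.55. Torsion springs carry part of the 0.9 kg lid: left alone it falls shut below the balance point at 1.0 rad and swings on to its stop above it. At the bar it takes about 1.4 N to lift it from shut, less and less up to the balance point, and a similar light pull back beyond it
- lid_handle (a point): middle of the red round bar on the lid's front edge: bar 12 mm in diameter, 110 mm long along the case's y axis with its two arms at the ends, 48 mm clear in front of the lid's edge, level with the hinge when shut and 280 mm from it; x points from bar to hinge, y along the bar
- lid_hinge (a point): middle of the hinge axis, 64 mm above the table; y along the axis; the lid is 12 mm thick, centred on it
- yellow_pot: small yellow ink pot, 42 mm across, 50 mm high, on the mat; leave alone; origin under its centre
- cutter: lino cutter like a screwdriver, 130 mm long, lying on the mat; leave alone
- brayer: ink roller, 90 mm wide, with wooden handle, on a glass slab at the right of the table; leave alone
- black_jar: black ink jar, 72 mm across, 85 mm high; leave alone; origin under its centre
- tape: roll of blue tape, 90 mm across, 24 mm high; leave alone; origin under its centre
Things that resemble listed ones, but are neither listed nor needed, are in the scene too. Leave any pink or purple look-alike of the teal_block alone.

How it is judged:
On the way, in this order (a step that is already met when the one before it is completed fails the run):
1. the brown block lies squarely on the grey one, released (x of brown_block in the frame of grey_block between -0.007 and 0.007 m and y of brown_block in the frame of grey_block between -0.007 and 0.007 m and z of brown_block in the frame of grey_block between 0.0135 and 0.0185 m and angle between the x axis of brown_block and the x axis of grey_block, either way round below 0.12 rad and angle between brown_block's own z axis and vertical below 0.06 rad and contact force between brown_block and the fingers below 0.05 N and linear speed of brown_block below 0.02 m/s), for 0.2 s.
2. the teal block lies squarely on the brown one, released (all of step 1 and x of teal_block in the frame of brown_block between -0.007 and 0.007 m and y of teal_block in the frame of brown_block between -0.007 and 0.007 m and z of teal_block in the frame of brown_block between 0.0135 and 0.0185 m and angle between the x axis of teal_block and the x axis of brown_block, either way round below 0.12 rad and angle between teal_block's own z axis and vertical below 0.06 rad and contact force between teal_block and the fingers below 0.05 N and linear speed of teal_block below 0.02 m/s), for 0.2 s.
3. the lid is held in the hand past its balance point (beyond 1.05 rad) (value of joint lid above 1.05 rad and contact force between lid and the fingers above 0.1 N), for 0.2 s.
At the end, for the whole second after the job is handed in: The lid stands still at 0.72 to 0.97 rad, held by the fingers (contact over 0.1 N), no loose thing touching it; brown lies on grey and teal on brown, each within 7 mm and 0.12 rad of the one below, flat, at rest, released by the fingers (all of step 2 and value of joint lid between 0.72 and 0.97 rad and velocity of joint lid between -0.1 and 0.1 rad/s and contact force between lid and the fingers above 0.1 N and contact force between lid and grey_block below 0.05 N and contact force between lid and brown_block below 0.05 N and contact force between lid and teal_block below 0.05 N and contact force between lid and yellow_pot below 0.05 N and contact force between lid and cutter below 0.05 N and contact force between lid and brayer below 0.05 N and contact force between lid and black_jar below 0.05 N and contact force between lid and tape below 0.05 N); the arm keeps its last pose, push and grip.
It fails at once if the lid swings over to its stop (beyond 1.4 rad) (value of joint lid above 1.4 rad).
It fails at once if the grey block is shifted more than 30 mm (distance of grey_block from where it was at the start of the episode above 0.03 m).
It fails at once if a bystander (pot, cutter, roller, jar, tape) is moved more than 30 mm (distance of any of yellow_pot, cutter, brayer, black_jar, tape from where it was at the start of the episode above 0.03 m).
It also fails if it takes over 72 s, if anything falls off the work surface, if the arm or the gripper's body presses on something with over 40 N, if the wrist force passes 120 N, or if a joint passes its speed limit or range.

## Working session

There is one attempt and no reset: what is moved stays moved. The work goes in short steps, Python scripts to look and compute and a shell command to move; the robot and the scene stay as the last step left them, time stands still between calls to the robot, and variables do not carry over. Pictures are saved under pics/ and viewed, at most 10 in all, crops included, and the job is handed in when it is done.

```bash
mkdir -p pics; ls
python3 - <<'E'
from workcell import bot
import cv2,numpy as np
s=bot.observe(); print(s, bot.tip_reach)
for n in ("top","side"):
    p=bot.grab_frame(n); cv2.imwrite(f"pics/{n}0.png",p["img"][:,:,::-1])
    print(n,p["intrinsics"].tolist(),p["R"].tolist(),p["t"].tolist())
    for q in ["grey_block","brown_block","teal_block","lid_handle","lid_hinge","case","mat","yellow_pot","cutter","black_jar","tape","brayer"]:
        print(q,[(np.round(d["xyz"],3).tolist(),round(d["conf"],2)) for d in bot.spot_point(q,p)])
E
```

```text
pics
{'clock': 0.0, 'qpos': array([ 1.2667909 ,  0.52200252, -0.03629972,  1.59998282,  0.02121032,
        1.02109753, -0.11279823]), 'qd': array([ 0.00021689, -0.00081312, -0.00024588, -0.00130676, -0.00268805,
        0.00025048,  0.00049516]), 'joint_efforts': array([-1.92298561e-03, -9.27128363e+01,  1.97925568e+00, -3.69944930e+01,
        1.77472027e-02,  8.03975912e-03, -3.25851704e-05]), 'position': array([ 0.14469765, -0.60776819,  0.30334218]), 'tool_rot': array([-3.14049215e+00,  1.00874871e-04,  2.33778213e-01]), 'force': array([-0.1040486 ,  0.12243563, -0.37978571]), 'moment': array([0.00524963, 0.02206124, 0.01090154]), 'finger_force': 0.0, 'grip_width': 0.08518969723343106} 0.0726
top [[441.54897118312965, 0.0, 273.91951487271047], [0.0, 441.54897118312965, 213.05469290307138], [0.0, 0.0, 1.0]] [[-0.014125045362274302, -0.9999002161666717, -0.00020199840814520226], [-0.9851180190972004, 0.013950833562057915, -0.17131217905604948], [0.17129790291629923, -0.0022208000285839553, -0.9852167764018798]] [-0.08799207922012461, 0.47046128101488655, 1.4329048473247437]
grey_b
[... 1222 characters left out ...]
 0.01], 0.8)]
teal_block [([0.289, -0.251, 0.007], 0.77), ([0.507, -0.28, 0.011], 0.76), ([0.603, -0.509, 0.004], 0.72), ([0.215, -0.385, 0.009], 0.69), ([0.697, 0.186, 0.065], 0.6), ([0.637, -0.175, 0.013], 0.5), ([0.406, -0.752, 0.011], 0.48)]
lid_handle [([0.417, 0.153, 0.061], 0.81), ([0.505, -0.282, 0.012], 0.2)]
lid_hinge [([0.701, 0.185, 0.064], 0.87)]
case [([0.582, 0.17, -0.001], 0.86)]
mat [([0.569, -0.188, -0.004], 0.96), ([0.639, -0.176, 0.013], 0.69)]
yellow_pot [([0.573, 0.482, -0.0], 0.59), ([0.694, -0.32, 0.002], 0.44)]
cutter [([0.645, -0.048, 0.007], 0.52)]
black_jar [([0.395, 0.473, -0.0], 0.78)]
tape [([0.571, 0.481, -0.001], 0.67)]
brayer [([0.457, -0.471, 0.002], 0.71)]
```

View top.

View pics/top0.png

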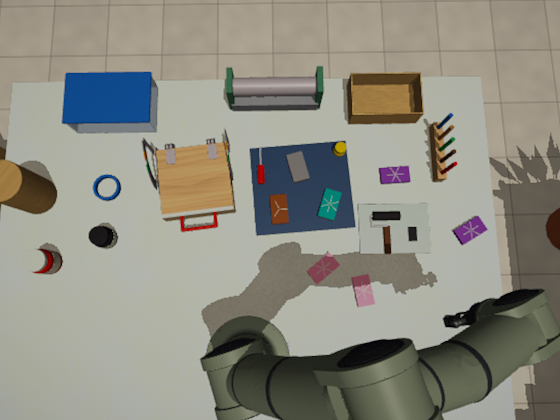

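```bash
cat > h.py <<'E'
from workcell import bot
import cv2,numpy as np
from scipy.spatial.transform import Rotation as Ro
def toplane(p,uv,z):
    K,R,t=p["intrinsics"],p["R"],p["t"]; uv=np.atleast_2d(uv)
    d=(R.T@np.linalg.inv(K)@np.c_[uv,np.ones(len(uv))].T).T; c=-R.T@t
    return (c+d*((z-c[2])/d[:,2])[:,None])
def rect(p,mask,z):
    "pose of a block from its mask, taken at plane z: centre, yaw of the long side, size"
    m=max(cv2.findContours(mask.astype(np.uint8),cv2.RETR_EXTERNAL,cv2.CHAIN_APPROX_NONE)[0],key=cv2.contourArea)
    X=toplane(p,m[:,0,:].astype(float),z)[:,:2]
    r=cv2.minAreaRect((X*1000).astype(np.float32)); b=cv2.boxPoints(r)
    e=[b[1]-b[0],b[2]-b[1]]; l=max(e,key=np.linalg.norm)
    return np.round(r[0],1),round((np.arctan2(l[1],l[0])+np.pi/2)%np.pi-np.pi/2,3),np.round(sorted(r[1]),1)
E
python3 - <<'E'
from h import *
for n in ("top","side"):
    p=bot.grab_frame(n)
    for q in ["grey_block","brown_block","teal_block","lid_handle"]:
        for d in bot.trace(q,p):
            print(n,q,round(d["conf"],2),*rect(p,d["region"],0.064 if q=="lid_handle" else 0.015))
E
```

```text
top grey_block 0.78 [ 633.3 -176.4] 0.264 [ 56.  101.7]
top brown_block 0.74 [ 485.6 -110.6] 0.063 [ 58.2 105.8]
top brown_block 0.65 [400.2 484.9] 1.557 [74.4 96.5]
top brown_block 0.26 [ 401.7 -465.1] -0.051 [101.8 144.3]
top teal_block 0.89 [ 210.3 -382.2] 0.178 [58.6 99.4]
top teal_block 0.79 [ 500.7 -281.6] -0.278 [ 60.8 102.5]
top teal_block 0.78 [ 600.4 -510.7] -1.492 [ 58.9 104.1]
top teal_block 0.68 [ 285.2 -252.8] -0.908 [55.1 99.5]
top teal_block 0.6 [ 402.7 -751.7] -1.09 [ 56.9 106. ]
top lid_handle 0.76 [556.5 168. ] 0.123 [242.3 289.2]
side grey_block 0.89 [ 638.9 -169.5] 0.287 [ 73.  101.5]
side brown_block 0.8 [ 491.4 -105.6] 0.077 [ 76.9 100.9]
side brown_block 0.34 [ 564.4 -170.8] -1.502 [307.7 339.4]
side brown_block 0.16 [ 639.1 -169.7] 0.287 [ 86.3 102.5]
side teal_block 0.86 [ 286.8 -242. ] -0.915 [ 70.4 121.4]
side teal_block 0.72 [ 213.3 -372.3] 0.155 [ 82.7 101.5]
side teal_block 0.62 [ 505.4 -277.7] -0.298 [ 79.5 114. ]
side lid_handle 0.59 [560.4 167.8] 0.108 [251.4 290.9]
```

The top view shows grey at (298,166), brown at (280,208), teal at (330,204) on the mat, and the lid's red bar at (199,222). The pink and purple look-alikes are off the mat.

```bash
cat >> h.py <<'E'
def go(x,y,z,yaw):
    "tool-frame shift (mm) and turn from the measured pose to a tool-down pose"
    s=bot.observe(); R=Ro.from_euler("xyz",s["tool_rot"]); T=Ro.from_euler("xyz",[np.pi,0,yaw])
    d=R.inv().apply(np.array([x,y,z])-s["position"])*1000
    print("t",round(s["clock"],2),"pos",np.round(s["position"],4),"rot",np.round(s["tool_rot"],3),"F",np.round(s["force"],1),"w",round(s["grip_width"],4),"ff",round(s["finger_force"],1))
    print(" shift",np.round(d,1),"turn",np.round((R.inv()*T).as_rotvec(),3))
def pose(): s=bot.observe(); return s
E
python3 -m jog '[[[35,-31,0,0,0,0,0.85],[35,-31,0,0,0,0,0.85],[35,-31,0,0,0,0,0.85],[35,-31,0,0,0,0,0.85],[35,-31,0,0,0,0,0.85]]]' 30
python3 -m jog '[[[35,-31,0,0,0,0,0.85],[35,-31,0,0,0,0,0.85],[35,-31,0,0,0,0,0.85],[35,-31,0,0,0,0,0.85],[35,-31,0,0,0,0,0.85]]]'
python3 -m jog '[[[35,-31,20,0,0,0,0.85],[35,-31,20,0,0,0,0.85],[30,-30,20,0,0,0.08,0.85],[0,0,20,0,0,0.09,0.85],[0,0,0,0,0,0,0.85]]]'
python3 -c "
from h import *
go(.49,-.107,.2,.065)"
```

```text
clock: 2.3
position: [0.2799, -0.4151, 0.3041]
tool_rot: [3.141, -0.0, 0.234]
force: [1.6, -0.2, -0.0]
grip_width: 0.0728
finger_force: 0.0
clock: 2.8
position: [0.4142, -0.2237, 0.3042]
tool_rot: [3.141, -0.0, 0.234]
force: [1.2, -0.6, -0.6]
grip_width: 0.073
finger_force: 0.0
clock: 3.3
position: [0.4879, -0.1129, 0.2226]
tool_rot: [-3.141, 0.004, 0.064]
force: [0.2, -0.4, 0.6]
grip_width: 0.0725
finger_force: 0.0
t 3.3 pos [ 0.4879 -0.1129  0.2226] rot [-3.141  0.004  0.064] F [ 0.2 -0.4  0.6] w 0.0725 ff 0.0
 shift [ 2.5 -5.7 22.6] turn [-0.001  0.004 -0.001]
```

```bash
cat >> h.py <<'E'
def wplane(p,s,uv,z):
    K=p["intrinsics"]; uv=np.atleast_2d(uv).astype(float)
    a=(uv-K[:2,2])/np.array([K[0,0],K[1,1]]); r=np.linalg.norm(a,axis=1)+1e-9
    d=np.c_[a/r[:,None]*np.sin(r)[:,None],np.cos(r)]
    M=np.eye(4); M[:3,:3]=Ro.from_euler("xyz",s["tool_rot"]).as_matrix(); M[:3,3]=s["position"]
    M=M@p["tool_from_camera"]; d=d@M[:3,:3].T; c=M[:3,3]
    return c+d*((z-c[2])/d[:,2])[:,None]
def wrect(p,s,mask,z):
    m=max(cv2.findContours(mask.astype(np.uint8),cv2.RETR_EXTERNAL,cv2.CHAIN_APPROX_NONE)[0],key=cv2.contourArea)[:,0,:]
    X=wplane(p,s,m,z)[:,:2]*1000
    r=cv2.minAreaRect(X.astype(np.float32)); b=cv2.boxPoints(r)
    l=max([b[1]-b[0],b[2]-b[1]],key=np.linalg.norm)
    return np.round(r[0],1),round((np.arctan2(l[1],l[0])+np.pi/2)%np.pi-np.pi/2,3),np.round(sorted(r[1]),1)
def wlook(names,zs,save=None):
    s=bot.observe(); p=bot.grab_frame("wrist")
    if save: cv2.imwrite(f"pics/{save}.png",p["img"][:,:,::-1])
    for q,z in zip(names,zs):
        for d in bot.trace(q,p):
            if d["region"].sum()>200: print(q,round(d["conf"],2),*wrect(p,s,d["region"],z))
        print("  pt",[(np.round(d["xyz"],4).tolist(),round(d["conf"],2)) for d in bot.spot_point(q,p)])
E
python3 -c "
from h import *
wlook(['brown_block','grey_block','teal_block'],[.019]*3,'w1')"
```

```text
brown_block 0.76 [ 491.9 -109.7] 0.064 [ 59.  103.6]
  pt [([0.4902, -0.1129, 0.0125], 0.87)]
grey_block 0.58 [ 630.2 -177. ] 0.258 [60.  83.4]
  pt [([0.6364, -0.1757, 0.0133], 0.94)]
teal_block 0.76 [ 506.9 -277.6] -0.308 [ 66.  101.2]
teal_block 0.76 [ 203.7 -354.2] 0.637 [31.7 93.5]
teal_block 0.17 [ 406.5 -457.3] 0.333 [ 58.1 159.1]
  pt [([0.2119, -0.3825, 0.0093], 0.73), ([0.5098, -0.2852, 0.0077], 0.56)]
```

View pics/w1.png

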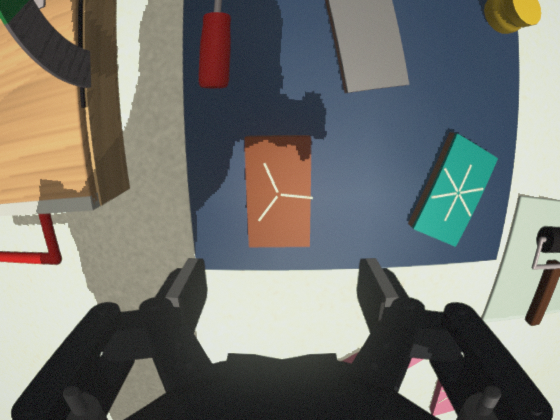

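The wrist view shows brown at (279,191), teal at (457,188) and grey partly cut off at (368,40).

```bash
python3 -c "
from h import *
print(bot.tip_reach); go(.4905,-.1095,.081,.064)"
```

```text
0.0726
t 3.65 pos [ 0.4886 -0.1147  0.2255] rot [ 3.141e+00 -1.000e-03  6.300e-02] F [0.1 0.1 0.2] w 0.0728 ff 0.0
 shift [  2.   -5.2 144.5] turn [ 0.    -0.001 -0.001]
```

```bash
python3 -m jog '[[[2,-5,40,0,0,0,0.85],[0,0,0,0,0,0,0.85],[0,0,0,0,0,0,0.85]]]'
python3 -c "
from h import *
wlook(['brown_block'],[.019]); go(.4905,-.1095,.081,.064)"
```

```text
clock: 3.95
position: [0.49, -0.1091, 0.1851]
tool_rot: [-3.141, 0.001, 0.064]
force: [1.0, -0.1, 1.2]
grip_width: 0.0725
finger_force: 0.0
brown_block 0.78 [ 492.2 -109.6] 0.07 [ 57.9 102.2]
  pt [([0.4864, -0.1129, 0.011], 0.95)]
t 4.1 pos [ 0.4906 -0.1092  0.1859] rot [ 3.141e+00 -2.000e-03  6.400e-02] F [-0.1  0.4  0.2] w 0.0724 ff 0.0
 shift [ -0.3   0.2 104.9] turn [ 0.    -0.002 -0.   ]
```

Grasp.

```bash
python3 -m jog '[[[1,0,35,0,0,0,0.85],[0,0,35,0,0,0,0.85],[0,0,25,0,0,0,0.85],[0,0,10,0,0,0,0.85],[0,0,0,0,0,0,0.85]]]'
python3 -m jog '[[[0,0,0,0,0,0,0.4],[0,0,0,0,0,0,0.4],[0,0,0,0,0,0,0.4],[0,0,0,0,0,0,0.4],[0,0,0,0,0,0,0.4]]]' 30
python3 -m jog '[[[0,0,-10,0,0,0,0.4],[0,0,-25,0,0,0,0.4],[0,0,-35,0,0,0,0.4],[0,0,-35,0,0,0,0.4],[0,0,0,0,0,0,0.4]]]'
python3 -c "
from h import *
wlook(['grey_block','brown_block'],[.019,.12],'w2'); go(.6365,-.1765,.18,.265)"
```

```text
clock: 4.6
position: [0.4911, -0.1088, 0.0794]
tool_rot: [-3.141, 0.001, 0.064]
force: [0.4, -0.2, 0.6]
grip_width: 0.0728
finger_force: 0.0
clock: 5.1
position: [0.4918, -0.109, 0.0811]
tool_rot: [3.141, -0.002, 0.064]
force: [-2.4, 1.3, 9.2]
grip_width: 0.0547
finger_force: 32.2
clock: 5.6
position: [0.4928, -0.1092, 0.1897]
tool_rot: [3.14, -0.007, 0.063]
force: [1.3, -0.1, -0.8]
grip_width: 0.0548
finger_force: 32.4
grey_block 0.74 [ 628.4 -177.1] 0.249 [61.1 79.3]
grey_block 0.58 [ 434.3 -113.1] 0.068 [103.4 186.5]
  pt [([0.6359, -0.1739, 0.0087], 0.75)]
brown_block 0.95 [ 490.7 -109.7] 0.074 [ 59.2 107.3]
brown_block 0.63 [521.9  33.1] -0.195 [ 75.8 142.6]
  pt [([0.4896, -0.1128, 0.1223], 0.95)]
t 5.85 pos [ 0.4908 -0.1088  0.1841] rot [-3.141e+00  1.000e-03  6.400e-02] F [-0.8 -0.7 -0.9] w 0.0551 ff 32.4
 shift [141.1  76.9   4. ] turn [-0.     0.001 -0.201]
```

View pics/w2.png

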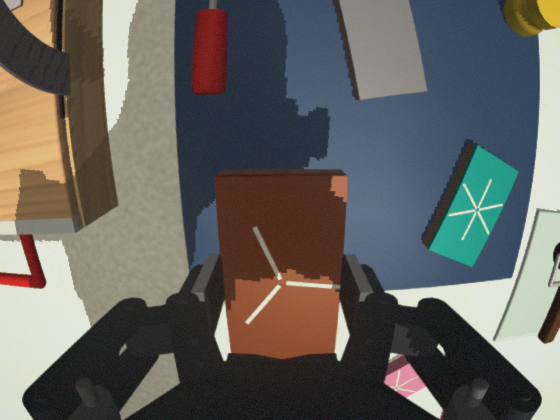

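Brown is held level at (282,262); grey is ahead at (385,45). Move halfway and re-measure grey.

```bash
python3 -m jog '[[[30,27,0,0,0,-0.1,0.4],[30,20,0,0,0,-0.1,0.4],[0,0,0,0,0,0,0.4],[0,0,0,0,0,0,0.4],[0,0,0,0,0,0,0.4]]]'
python3 -c "
from h import *
wlook(['grey_block'],[.019],'w3')
p=bot.grab_frame('top')
for d in bot.trace('grey_block',p): print(rect(p,d['region'],.019))
p=bot.grab_frame('side')
for d in bot.trace('grey_block',p): print(rect(p,d['region'],.019))
go(.6365,-.1765,.18,.265)"
```

```text
clock: 6.35
position: [0.5548, -0.1482, 0.1839]
tool_rot: [-3.141, 0.002, 0.263]
force: [-0.0, 0.3, -0.7]
grip_width: 0.0547
finger_force: 32.3
  pt [([0.6355, -0.1759, 0.0097], 0.78)]
(array([ 401.7, -464.6]), np.float32(-0.071), array([ 98.1, 144.6]))
(array([ 637.4, -167. ]), np.float32(0.286), array([ 79.5, 101. ]))
t 6.7 pos [ 0.5556 -0.1485  0.1847] rot [ 3.142 -0.     0.264] F [-0.5 -0.2 -1.3] w 0.055 ff 32.3
 shift [70.8 48.1  4.7] turn [ 0.    -0.    -0.001]
```

View pics/w3.png

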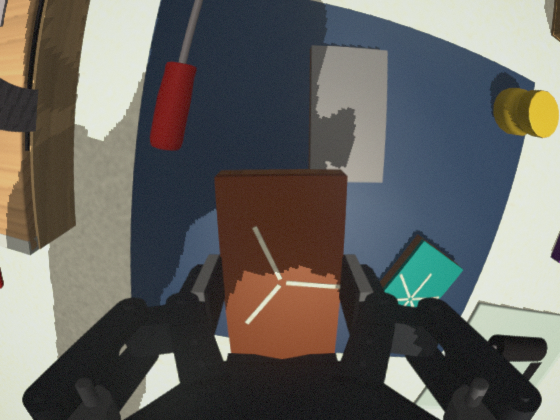

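Grey lies at (349,115), with corners TL (312,46), TR (387,50), BR (383,182), and a left edge at u≈313.

```bash
python3 -c "
from h import *
import cv2
s=bot.observe();p=bot.grab_frame('wrist')
g=p['img'][25:200,295:400]
im=p['img'].astype(int); blue=im[:,:,2]-im[:,:,0]
m=((blue<12)&(im.sum(2)>60)).astype(np.uint8); k=np.zeros_like(m); k[30:168,300:400]=m[30:168,300:400]; k[168:195,350:400]=m[168:195,350:400]
k=cv2.morphologyEx(k,cv2.MORPH_OPEN,np.ones((3,3)))
n,l,st,_=cv2.connectedComponentsWithStats(k); j=1+st[1:,4].argmax(); print(st[j]); print(wrect(p,s,l==j,.019))
c=wplane(p,s,[(312,46),(387,50),(383,182),(313,168)],.019)[:,:2]*1000; print(np.round(c,1))
e=c[2]-c[1]; print('yaw',np.arctan2(*(-e)[::-1]),np.linalg.norm(e),'centre',(c[0]+c[2])/2,np.linalg.norm(c[1]-c[0]))
cv2.imwrite('pics/g.png',cv2.resize(g[:,:,::-1],None,fx=3,fy=3)); 
"
```

```text
[ 307   47   79  137 9693]
(array([ 639.3, -175.4]), np.float32(0.259), array([ 57.8, 100.5]))
[[ 681.1 -137.5]
 [ 696.4 -191.1]
 [ 599.5 -217.6]
 [ 594.9 -162.3]]
yaw 0.26700399305624506 100.51131333428881 centre [ 640.32044561 -177.56470605] 55.770730230657165
```

View pics/g.png

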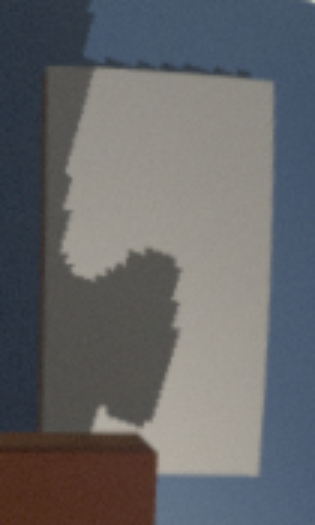

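Grey's centre is (0.6395,-0.177), yaw 0.265, size 56 x 100.5, which matches the block.

```bash
python3 -m jog '[[[36,24,0,0,0,0,0.4],[36,23,0,0,0,0,0.4],[0,0,40,0,0,0,0.4],[0,0,15,0,0,0,0.4],[0,0,0,0,0,0,0.4]]]'
python3 -c "
from h import *
go(.6395,-.1768,.098,.265)"
```

```text
clock: 7.25
position: [0.6357, -0.1747, 0.1272]
tool_rot: [-3.139, 0.004, 0.264]
force: [-0.2, -0.2, -0.3]
grip_width: 0.0552
finger_force: 32.3
t 7.25 pos [ 0.6357 -0.1747  0.1272] rot [-3.139  0.004  0.264] F [-0.2 -0.2 -0.3] w 0.0552 ff 32.3
 shift [ 3.2  3.1 29.2] turn [-0.002  0.004 -0.001]
```

```bash
python3 -m jog '[[[2,2,10,0,0,0,0.4],[0,0,10,0,0,0,0.4],[0,0,0,0,0,0,0.4],[0,0,0,0,0,0,0.4]]]'
python3 -c "
from h import *
go(.6395,-.1768,.098,.265)"
```

```text
clock: 7.65
position: [0.6399, -0.1767, 0.1099]
tool_rot: [3.142, -0.0, 0.264]
force: [1.1, -0.1, -1.1]
grip_width: 0.0546
finger_force: 32.3
t 7.65 pos [ 0.6399 -0.1767  0.1099] rot [ 3.142 -0.     0.264] F [ 1.1 -0.1 -1.1] w 0.0546 ff 32.3
 shift [-0.4 -0.  11.9] turn [ 0.    -0.    -0.001]
```

```bash
python3 -m jog '[[[0,0,8,0,0,0,0.4],[0,0,4,0,0,0,0.4],[0,0,0.5,0,0,0,0.4],[0,0,0,0,0,0,0.4]]]'
python3 -m jog '[[[0,0,0,0,0,0,0.7],[0,0,0,0,0,0,0.8],[0,0,0,0,0,0,0.8],[0,0,0,0,0,0,0.8],[0,0,0,0,0,0,0.8]]]'
python3 -m jog '[[[0,0,-20,0,0,0,0.8],[0,0,-40,0,0,0,0.8],[-20,0,-40,0,0,0,0.85],[-30,0,0,0,0,0,0.85],[-30,0,0,0,0,0,0.85]]]'
python3 -m jog '[[[0,0,0,0,0,0,0.85],[0,0,0,0,0,0,0.85],[0,0,0,0,0,0,0.85]]]'
python3 -c "
from h import *
wlook(['brown_block','grey_block','teal_block'],[.035,.019,.019],'w4')
go(.506,-.281,.2,-.29)"
```

```text
clock: 8.05
position: [0.6398, -0.1767, 0.0972]
tool_rot: [3.142, 0.0, 0.264]
force: [-2.0, 0.2, 5.8]
grip_width: 0.0547
finger_force: 33.0
clock: 8.55
position: [0.6399, -0.1767, 0.097]
tool_rot: [-3.142, -0.0, 0.264]
force: [-0.4, 0.3, -0.5]
grip_width: 0.0685
finger_force: 0.0
clock: 9.05
position: [0.5622, -0.1977, 0.1983]
tool_rot: [3.14, -0.002, 0.264]
force: [-0.1, 0.1, 0.1]
grip_width: 0.0726
finger_force: 0.0
clock: 9.35
position: [0.5635, -0.1971, 0.1971]
tool_rot: [-3.142, -0.001, 0.264]
force: [1.0, 0.5, -0.6]
grip_width: 0.0724
finger_force: 0.0
brown_block 0.63 [ 639.6 -177.2] 0.283 [ 58.  101.4]
  pt [([0.633, -0.1795, 0.0285], 0.71)]
  pt []
teal_block 0.83 [ 396.2 -696.8] 0.857 [33.3 93.8]
teal_block 0.79 [ 508.  -279.1] -0.302 [ 64.  103.7]
teal_block 0.59 [ 606.8 -485. ] -1.516 [57.6 88.4]
  pt [([0.6108, -0.5143, 0.0088], 0.93), ([0.5054, -0.2869, 0.0078], 0.62)]
t 9.7 pos [ 0.5629 -0.1973  0.1969] rot [-3.141  0.     0.264] F [-0.2 -0.2 -0.5] w 0.0725 ff 0.0
 shift [-76.7  65.9  -3.1] turn [-0.     0.     0.554]
```

View pics/w4.png

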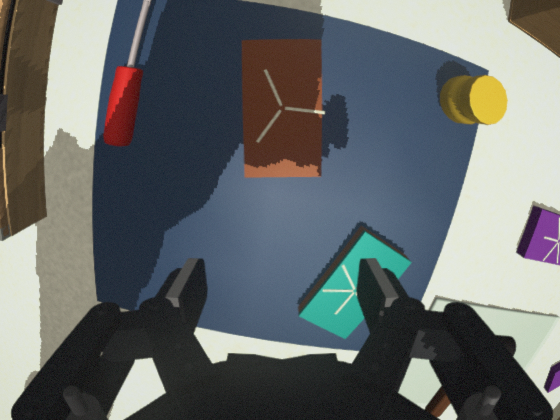

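Brown sits at (282,108), fully covering grey. Teal is at (355,282).

```bash
python3 -m jog '[[[-26,22,0,0,0,0,0.85],[-26,22,0,0,0,0,0.85],[-24,22,0,0,0,0.14,0.85],[0,0,0,0,0,0.14,0.85],[0,0,0,0,0,0.14,0.85]]]'
python3 -m jog '[[[0,0,0,0,0,0.135,0.85],[0,0,0,0,0,0,0.85],[0,0,0,0,0,0,0.85],[0,0,0,0,0,0,0.85]]]'
python3 -c "
from h import *
s=bot.observe();p=bot.grab_frame('wrist')
for d in bot.trace('teal_block',p): print('net',d['conf'],wrect(p,s,d['region'],.019))
h=cv2.cvtColor(p['img'],cv2.COLOR_RGB2HSV); m=cv2.inRange(h,(75,120,90),(95,255,255)); m2=cv2.inRange(h,(75,120,50),(95,255,255))
print('top',wrect(p,s,m,.019),wrect(p,s,m2,.019))
go(.507,-.281,.081,-.29)"
```

```text
clock: 10.2
position: [0.5059, -0.2822, 0.1971]
tool_rot: [3.141, -0.0, -0.164]
force: [0.5, 0.3, 0.9]
grip_width: 0.0727
finger_force: 0.0
clock: 10.6
position: [0.5066, -0.281, 0.197]
tool_rot: [-3.142, 0.0, -0.288]
force: [-0.5, -0.6, 0.0]
grip_width: 0.0724
finger_force: 0.0
net 0.59 (array([ 506.8, -281.9]), np.float32(-0.311), array([ 57.1, 101.9]))
net 0.57 (array([ 606.4, -504.5]), np.float32(-1.52), array([ 55.9, 108.4]))
top (array([ 505.5, -281.6]), np.float32(-0.309), array([ 56.5, 100.1])) (array([ 505.7, -281.5]), np.float32(-0.309), array([ 56.9, 100.4]))
t 10.7 pos [ 0.5065 -0.2811  0.197 ] rot [-3.141  0.    -0.289] F [ 0.1 -0.4 -0. ] w 0.0725 ff 0.0
 shift [  0.5  -0.2 116. ] turn [-0.     0.     0.001]
```

```bash
python3 -m jog '[[[-0.8,0.3,35,0,0,0.017,0.85],[0,0,35,0,0,0,0.85],[0,0,30,0,0,0,0.85],[0,0,15,0,0,0,0.85],[0,0,1,0,0,0,0.85]]]'
python3 -m jog '[[[0,0,0,0,0,0,0.4],[0,0,0,0,0,0,0.4],[0,0,0,0,0,0,0.4],[0,0,0,0,0,0,0.4],[0,0,0,0,0,0,0.4]]]' 30
python3 -c "
from h import *
go(.507,-.281,.2,-.305)"
python3 -m jog '[[[0,0,-10,0,0,0,0.4],[0,0,-30,0,0,0,0.4],[0,0,-40,0,0,0,0.4],[0,0,-39,0,0,0,0.4],[0,0,0,0,0,0,0.4]]]'
python3 -m jog '[[[0,0,0,0,0,-0.14,0.4],[0,0,0,0,0,-0.14,0.4],[0,0,0,0,0,-0.14,0.4],[0,0,0,0,0,-0.14,0.4],[0,0,0,0,0,0,0.4]]]'
python3 -c "
from h import *
go(.563,-.197,.20,.27)"
```

```text
clock: 11.2
position: [0.505, -0.2808, 0.0796]
tool_rot: [-3.141, 0.003, -0.307]
force: [-0.3, -0.5, 0.4]
grip_width: 0.0726
finger_force: 0.0
clock: 11.7
position: [0.5063, -0.2815, 0.0824]
tool_rot: [3.141, -0.002, -0.308]
force: [-0.8, 1.0, 9.8]
grip_width: 0.0549
finger_force: 32.8
t 11.7 pos [ 0.5063 -0.2815  0.0824] rot [ 3.141e+00 -2.000e-03 -3.080e-01] F [-0.8  1.   9.8] w 0.0549 ff 32.8
 shift [   0.8   -0.6 -117.6] turn [ 0.    -0.002 -0.003]
clock: 12.2
position: [0.5074, -0.2821, 0.2058]
tool_rot: [3.141, -0.008, -0.309]
force: [-0.2, -0.4, -2.0]
grip_width: 0.0549
finger_force: 32.3
clock: 12.7
position: [0.5055, -0.2813, 0.2004]
tool_rot: [-3.142, -0.0, 0.254]
force: [-0.4, 1.1, -0.5]
grip_width: 0.0545
finger_force: 32.3
t 12.7 pos [ 0.5055 -0.2813  0.2004] rot [-3.142 -0.     0.254] F [-0.4  1.1 -0.5] w 0.0545 ff 32.3
 shift [ 76.9 -67.1   0.4] turn [-0.    -0.    -0.016]
```

```bash
python3 -m jog '[[[25,-22,0,0,0,-0.012,0.4],[26,-22,0,0,0,0,0.4],[24,-22,0,0,0,0,0.4],[0,0,0,0,0,0,0.4],[0,0,0,0,0,0,0.4]]]'
python3 -c "
from h import *
s=bot.observe();p=bot.grab_frame('wrist'); cv2.imwrite('pics/w5.png',p['img'][:,:,::-1])
for d in bot.trace('brown_block',p): print('net',d['conf'],d['region'].sum(),wrect(p,s,d['region'],.035))
for d in bot.trace('teal_block',p): print('net',d['conf'],d['region'].sum(),wrect(p,s,d['region'],.138))
h=cv2.cvtColor(p['img'],cv2.COLOR_RGB2HSV); m=cv2.inRange(h,(4,120,40),(16,255,255)); m[260:]=0;m[:,:200]=0;m[:,400:]=0
print('top',m.sum()//255,wrect(p,s,m,.035))
go(.6395,-.177,.113,.265)"
```

```text
clock: 13.2
position: [0.5613, -0.1975, 0.2001]
tool_rot: [3.142, 0.0, 0.262]
force: [-0.8, 0.1, -0.5]
grip_width: 0.055
finger_force: 32.3
net 0.85 10351 (array([ 641.3, -176.8]), np.float32(0.279), array([57.2, 97.3]))
net 0.7 22216 (array([ 563.3, -197.3]), np.float32(0.262), array([ 56.3, 101.4]))
net 0.64 1941 (array([ 619.9, -339.9]), np.float32(-1.517), array([30. , 46.9]))
net 0.61 318 (array([ 509.3, -450.8]), np.float32(0.853), array([17.5, 47.5]))
top 9682 (array([ 639.5, -177. ]), np.float32(0.273), array([55. , 99.3]))
t 13.35 pos [ 0.5607 -0.1991  0.2001] rot [3.141 0.    0.261] F [-0.1 -0.3 -0.7] w 0.0549 ff 32.3
 shift [81.9 -1.  87.1] turn [ 0.     0.    -0.004]
```

View pics/w5.png

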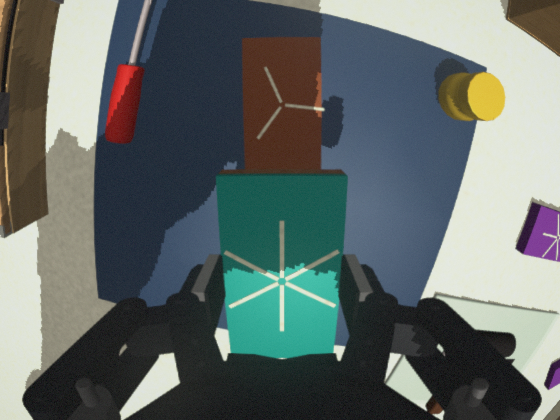

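Teal is held level at (282,265); brown is ahead at (282,105), centre (0.6395,-0.177).

```bash
python3 -m jog '[[[28,0,10,0,0,0,0.4],[28,-0.5,20,0,0,-0.008,0.4],[26,-0.5,20,0,0,0,0.4],[0,0,18,0,0,0,0.4],[0,0,0,0,0,0,0.4]]]'
python3 -m jog '[[[0,0,0,0,0,0,0.4],[0,0,0,0,0,0,0.4]]]'
python3 -c "
from h import *
go(.64,-.177,.113,.27)"
```

```text
clock: 13.85
position: [0.6387, -0.1759, 0.1295]
tool_rot: [-3.14, 0.004, 0.27]
force: [-1.3, 0.3, -0.8]
grip_width: 0.0545
finger_force: 32.2
clock: 14.05
position: [0.64, -0.1765, 0.1334]
tool_rot: [3.141, -0.001, 0.27]
force: [0.2, 0.5, -0.0]
grip_width: 0.0549
finger_force: 32.2
t 14.05 pos [ 0.64   -0.1765  0.1334] rot [ 3.141e+00 -1.000e-03  2.700e-01] F [ 0.2  0.5 -0. ] w 0.0549 ff 32.2
 shift [-0.2  0.5 20.4] turn [ 0.001 -0.001  0.   ]
```

```bash
python3 -m jog '[[[0,0.3,12,0,0,0,0.4],[0,0,6,0,0,0,0.4],[0,0,2.5,0,0,0,0.4],[0,0,0,0,0,0,0.4],[0,0,0,0,0,0,0.4]]]'
python3 -m jog '[[[0,0,0,0,0,0,0.7],[0,0,0,0,0,0,0.8],[0,0,0,0,0,0,0.8],[0,0,0,0,0,0,0.8],[0,0,0,0,0,0,0.8]]]'
python3 -m jog '[[[0,0,-20,0,0,0,0.8],[0,0,-40,0,0,0,0.8],[-20,0,-40,0,0,0,0.6],[-30,0,-20,0,0,0,0.6],[-30,0,0,0,0,0,0.6]]]'
python3 -m jog '[[[0,0,0,0,0,0,0.6],[0,0,0,0,0,0,0.6],[0,0,0,0,0,0,0.6]]]'
python3 -c "
from h import *
s=bot.observe();p=bot.grab_frame('wrist'); cv2.imwrite('pics/w6.png',p['img'][:,:,::-1])
h=cv2.cvtColor(p['img'],cv2.COLOR_RGB2HSV); m=cv2.inRange(h,(75,120,50),(95,255,255)); print('top',wrect(p,s,m,.051))
p=bot.grab_frame('top')
print([(d['xyz'],d['conf']) for d in bot.spot_point('lid_handle',p)+bot.spot_point('lid_hinge',p)])
h=cv2.cvtColor(p['img'],cv2.COLOR_RGB2HSV); m=cv2.inRange(h,(0,150,80),(6,255,255))|cv2.inRange(h,(174,150,80),(180,255,255))
m[:, :165]=0; m[:,235:]=0; m[:200]=0;m[250:]=0
print(rect(p,m,.064))
go(.42,.15,.25,1.69)"
```

```text
clock: 14.55
position: [0.6401, -0.1762, 0.1133]
tool_rot: [3.141, -0.0, 0.271]
force: [-12.2, 1.4, 32.0]
grip_width: 0.0545
finger_force: 38.1
clock: 15.05
position: [0.6401, -0.1758, 0.1113]
tool_rot: [-3.141, 0.0, 0.272]
force: [0.8, -0.1, -0.3]
grip_width: 0.0682
finger_force: 0.0
clock: 15.55
position: [0.5632, -0.1976, 0.2344]
tool_rot: [3.139, -0.004, 0.272]
force: [0.6, -0.9, -0.5]
grip_width: 0.0513
finger_force: 0.0
clock: 15.85
position: [0.5637, -0.1969, 0.2314]
tool_rot: [-3.141, -0.0, 0.272]
force: [0.4, -0.1, -0.5]
grip_width: 0.0518
finger_force: 0.0
top (array([ 639.7, -176.8]), np.float32(0.27), array([ 57. , 100.3]))
[([0.7042, 0.1867, 0.0647], 0.81)]
(array([440.9, 152.3]), np.float32(-1.462), array([ 50.6, 119.4]))
t 16.05 pos [ 0.5635 -0.1969  0.2312] rot [-3.141  0.     0.272] F [ 0.4 -0.1 -0.3] w 0.0509 ff 0.0
 shift [ -44.8 -372.7  -18.6] turn [-1.000e-03 -0.000e+00 -1.418e+00]
```

View pics/w6.png

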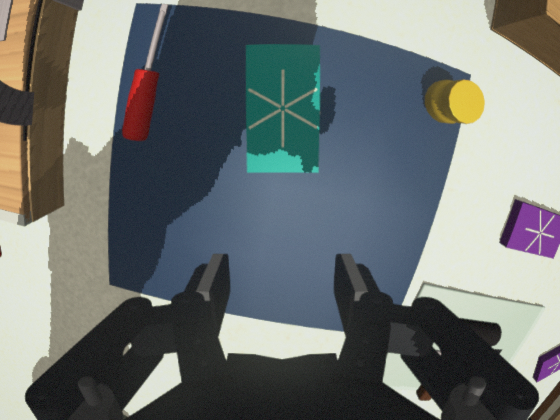

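Teal is on the pile at (282,108), measured at (0.6397,-0.1768), square. Now the lid.

```bash
python3 -m jog '[[[-6,-47,0,0,0,0,0.5],[-6,-47,0,0,0,0,0.5],[-6,-47,0,0,0,0,0.5],[-6,-47,0,0,0,0,0.5],[-6,-47,0,0,0,0,0.5]]]'
python3 -m jog '[[[-6,-47,0,0,0,0,0.5],[-6,-47,0,0,0,0,0.5],[-5,-44,0,0,0,-0.14,0.5],[0,0,0,0,0,-0.145,0.5],[0,0,0,0,0,-0.145,0.5]]]'
python3 -m jog '[[[0,0,0,0,0,-0.145,0.5],[0,0,0,0,0,-0.145,0.5],[0,0,0,0,0,-0.145,0.5],[0,0,0,0,0,-0.145,0.5],[0,0,0,0,0,-0.145,0.5]]]'
python3 -m jog '[[[0,0,0,0,0,-0.145,0.5],[0,0,0,0,0,-0.115,0.5],[0,0,0,0,0,0,0.5],[0,0,0,0,0,0,0.5]]]'
python3 -c "
from h import *
s=bot.observe();p=bot.grab_frame('wrist'); cv2.imwrite('pics/w7.png',p['img'][:,:,::-1])
print(s['qpos'])
print([(np.round(d['xyz'],4),d['conf']) for d in bot.spot_point('lid_handle',p)+bot.spot_point('lid_hinge',p)])
h=cv2.cvtColor(p['img'],cv2.COLOR_RGB2HSV); m=cv2.inRange(h,(0,150,50),(6,255,255))|cv2.inRange(h,(174,150,50),(180,255,255))
m=cv2.morphologyEx(m,cv2.MORPH_CLOSE,np.ones((3,3)))
print(wrect(p,s,m,.064),cv2.boundingRect(m))
go(.422,.1515,.121,1.685)"
```

```text
clock: 16.55
position: [0.4703, 0.0228, 0.2316]
tool_rot: [-3.141, -0.0, 0.272]
force: [2.0, 1.6, 0.2]
grip_width: 0.0425
finger_force: 0.0
clock: 17.05
position: [0.4172, 0.1512, 0.2316]
tool_rot: [-3.141, -0.0, 0.711]
force: [0.5, -0.1, -0.5]
grip_width: 0.0427
finger_force: 0.0
clock: 17.55
position: [0.4178, 0.1497, 0.2315]
tool_rot: [-3.141, -0.0, 1.433]
force: [-0.3, 0.3, -0.6]
grip_width: 0.0424
finger_force: 0.0
clock: 17.95
position: [0.4178, 0.1495, 0.2315]
tool_rot: [-3.141, -0.0, 1.683]
force: [0.2, -0.3, 0.0]
grip_width: 0.0428
finger_force: 0.0
[ 0.07539783  0.41618998 -0.69064683  2.10364784  0.38774959  0.74797554
 -0.7506004 ]
[(array([0.4197, 0.1531, 0.0636]), 0.77)]
(array([443.8, 154.8]), np.float32(-1.459), array([ 52.4, 120.9])) (280, 128, 152, 245)
t 18.1 pos [0.4177 0.1495 0.2316] rot [-3.142  0.     1.685] F [-0.5 -0.4 -0.3] w 0.0426 ff 0.0
 shift [  1.5   4.5 110.6] turn [-0.  0. -0.]
```

View pics/w7.png

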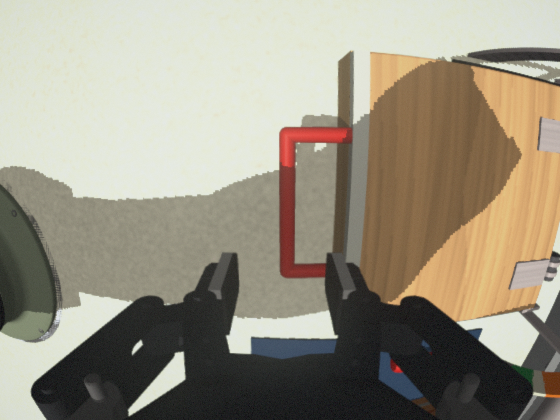

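The bar is at (287,203), running vertically in the image, with its middle measured at (0.423,0.152). Its yaw fits the tool.

```bash
python3 -m jog '[[[2,5.5,25,0,0,0,0.5],[0,0,30,0,0,0,0.5],[0,0,30,0,0,0,0.5],[0,0,20,0,0,0,0.5],[0,0,0,0,0,0,0.5]]]'
python3 -m jog '[[[0,0,7,0,0,0,0.5],[0,0,0,0,0,0,0.5],[0,0,0,0,0,0,0.5]]]'
python3 -c "
from h import *
print(bot.observe()['qpos']);go(.423,.152,.119,1.685)"
```

```text
clock: 18.6
position: [0.4219, 0.152, 0.1248]
tool_rot: [-3.138, 0.001, 1.686]
force: [-0.3, -0.7, 1.3]
grip_width: 0.0427
finger_force: 0.0
clock: 18.9
position: [0.4233, 0.1521, 0.1203]
tool_rot: [3.141, -0.0, 1.686]
force: [-1.0, -0.2, 0.3]
grip_width: 0.0426
finger_force: 0.0
[-0.07800344  0.61484374 -0.51732225  2.16256618  0.62317608  0.51124966
 -0.95721877]
t 18.9 pos [0.4233 0.1521 0.1203] rot [ 3.141 -0.     1.686] F [-1.  -0.2  0.3] w 0.0426 ff 0.0
 shift [-0.1 -0.3  1.3] turn [ 0.001 -0.     0.001]
```

```bash
python3 -m jog '[[[0,0,1,0,0,0,0],[0,0,0,0,0,0,0],[0,0,0,0,0,0,0],[0,0,0,0,0,0,0],[0,0,0,0,0,0,0]]]' 30
python3 -m jog '[[[0,0,0,0,0,0,0],[0,0.35,-14,0,0,0,0],[0,1,-14,0,0,0,0],[0,1.7,-14,0,0,0,0],[0,2.4,-13.8,0,0,0,0]]]'
python3 -c "
from h import *
s=bot.observe();print(s['qpos']);go(.423,.152,.119,1.685)"
```

```text
clock: 19.4
position: [0.4218, 0.1518, 0.1185]
tool_rot: [-3.14, 0.001, 1.687]
force: [-9.9, -0.3, 3.9]
grip_width: 0.0106
finger_force: 30.6
clock: 19.9
position: [0.4271, 0.1524, 0.1747]
tool_rot: [-3.139, 0.001, 1.687]
force: [-5.2, 0.1, -2.5]
grip_width: 0.0106
finger_force: 29.8
[ 0.00577762  0.52589483 -0.61699037  2.12319602  0.50571226  0.64160891
 -0.84653984]
t 19.9 pos [0.4271 0.1524 0.1747] rot [-3.139e+00  1.000e-03  1.687e+00] F [-5.2  0.1 -2.5] w 0.0106 ff 29.8
 shift [ 0.1 -4.  55.7] turn [-0.002  0.001  0.002]
```

```bash
python3 -m jog '[[[0,2.4,-13.6,0,0,0,0],[0,3.4,-13.5,0,0,0,0],[0,4.5,-13.3,0,0,0,0],[0,5.1,-13,0,0,0,0],[0,5.8,-12.7,0,0,0,0]]]'
python3 -m jog '[[[0,6.4,-12.4,0,0,0,0],[0,7,-12.1,0,0,0,0],[0,7.6,-11.7,0,0,0,0],[0,8.2,-11.3,0,0,0,0],[0,0,0,0,0,0,0]]]'
python3 -c "
from h import *
s=bot.observe();print(s['qpos']);go(.422,.152,.119,1.685)
for n in ('side','top'):
  p=bot.grab_frame(n); print([(np.round(d['xyz'],4),d['conf']) for d in bot.spot_point('lid_handle',p)])"
```

```text
clock: 20.4
position: [0.4482, 0.1549, 0.2409]
tool_rot: [-3.139, 0.001, 1.687]
force: [-7.6, 0.2, 1.1]
grip_width: 0.0108
finger_force: 29.5
clock: 20.9
position: [0.4764, 0.1582, 0.2889]
tool_rot: [-3.137, 0.002, 1.687]
force: [-26.2, -4.2, 16.1]
grip_width: 0.0108
finger_force: 30.9
[ 0.11054511  0.42293117 -0.71458641  1.90523454  0.33840402  0.94208762
 -0.64830075]
t 20.9 pos [0.4764 0.1582 0.2889] rot [-3.137e+00  2.000e-03  1.687e+00] F [-26.2  -4.2  16.1] w 0.0108 ff 30.9
 shift [  0.4 -53.9 170.1] turn [-0.005  0.002  0.002]
[(array([0.4767, 0.1566, 0.2285]), 0.74)]
[]
```

```bash
python3 -m jog '[[[0,-1.2,-0.9,0,0,0,0],[0,-1.2,-0.9,0,0,0,0],[0,0,0,0,0,0,0]]]'
python3 -c "
from h import *
s=bot.observe();go(.4218,.152,.1185,1.687)"
```

```text
clock: 21.4
position: [0.4764, 0.1581, 0.29]
tool_rot: [3.14, -0.0, 1.686]
force: [4.2, 0.0, -6.3]
grip_width: 0.0106
finger_force: 29.7
t 21.4 pos [0.4764 0.1581 0.29  ] rot [ 3.14  -0.     1.686] F [ 4.2  0.  -6.3] w 0.0106 ff 29.7
 shift [  0.2 -55.2 171.5] turn [ 0.001 -0.    -0.001]
```

```bash
python3 -m jog '[[[0,8.8,-10.9,0,0,0,0],[0,9.2,-10.5,0,0,0,0],[0,9.7,-10.1,0,0,0,0],[0,0,0,0,0,0,0],[0,0,0,0,0,0,0]]]'
python3 -c "
from h import *
s=bot.observe();go(.4218,.152,.1185,1.687)"
```

```text
clock: 21.9
position: [0.5031, 0.1612, 0.3216]
tool_rot: [-3.141, 0.0, 1.687]
force: [-6.1, -2.0, 4.5]
grip_width: 0.0106
finger_force: 30.7
t 21.9 pos [0.5031 0.1612 0.3216] rot [-3.141  0.     1.687] F [-6.1 -2.   4.5] w 0.0106 ff 30.7
 shift [  0.3 -81.6 203.2] turn [-0.001  0.    -0.   ]
```

```bash
python3 -m jog '[[[0,9.8,-9.9,0,0,0,0],[0,10.4,-9.2,0,0,0,0],[0,10.9,-8.6,0,0,0,0],[0,0,0,0,0,0,0],[0,0,0,0,0,0,0]]]'
python3 -c "
from h import *
s=bot.observe();go(.4218,.152,.1185,1.687)"
```

```text
clock: 22.4
position: [0.5342, 0.1648, 0.3494]
tool_rot: [-3.141, 0.0, 1.686]
force: [-6.8, -3.1, 7.3]
grip_width: 0.0107
finger_force: 30.4
t 22.4 pos [0.5342 0.1648 0.3494] rot [-3.141  0.     1.686] F [-6.8 -3.1  7.3] w 0.0107 ff 30.4
 shift [   0.3 -113.   231. ] turn [-0.     0.    -0.001]
```

```bash
python3 -m jog '[[[0,11.1,-8.2,0,0,0,0],[0,11.7,-7.5,0,0,0,0],[0,12,-7,0,0,0,0],[0,11,-5.8,0,0,0,0],[0,0,0,0,0,0,0]]]'
python3 -m jog '[[[0,0,0,0,0,0,0],[0,0,0,0,0,0,0],[0,0,0,0,0,0,0]]]'
python3 -c "
from h import *
s=bot.observe();go(.4218,.152,.1185,1.687)
p=bot.grab_frame('side'); cv2.imwrite('pics/s8.png',cv2.resize(p['img'][60:270,270:550,::-1],None,fx=2.8,fy=2.8))
print([(np.round(d['xyz'],4),d['conf']) for d in bot.spot_point('lid_handle',p)])"
```

```text
clock: 22.9
position: [0.5808, 0.1702, 0.3784]
tool_rot: [3.14, -0.0, 1.686]
force: [-4.8, -2.7, 9.0]
grip_width: 0.0104
finger_force: 31.0
clock: 23.2
position: [0.5798, 0.1702, 0.3779]
tool_rot: [3.141, 0.0, 1.687]
force: [-2.8, -1.2, 5.5]
grip_width: 0.0102
finger_force: 30.7
t 23.2 pos [0.5798 0.1702 0.3779] rot [3.141 0.    1.687] F [-2.8 -1.2  5.5] w 0.0102 ff 30.7
 shift [   0.3 -159.1  259.4] turn [ 0.  0. -0.]
[(array([0.5776, 0.1674, 0.3128]), 0.61)]
```

View pics/s8.png

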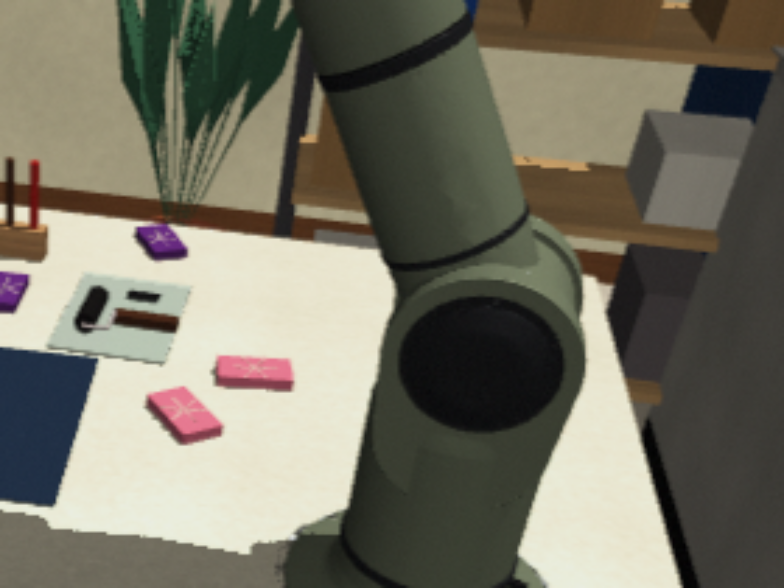

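The crop missed the lid: it shows only the arm and the right of the table. I'll cross-check the angle numerically, after a small extra push for margin.

```bash
python3 -m jog '[[[0,3.8,-1.8,0,0,0,0],[0,3.8,-1.8,0,0,0,0],[0,0,0,0,0,0,0],[0,0,0,0,0,0,0],[0,0,0,0,0,0,0]]]'
python3 -c "
from h import *
s=bot.observe();go(.4218,.152,.1185,1.687)
for n in ('side','top','wrist'):
  p=bot.grab_frame(n); print(n,[(np.round(d['xyz'],4),d['conf']) for d in bot.spot_point('lid_handle',p)], [(np.round(d['xyz'],4),d['conf']) for d in bot.spot_point('lid_hinge',p)])
"
```

```text
clock: 23.8
position: [0.5876, 0.171, 0.3813]
tool_rot: [3.141, 0.0, 1.686]
force: [-2.2, -1.3, 5.1]
grip_width: 0.0104
finger_force: 30.8
t 23.8 pos [0.5876 0.171  0.3813] rot [3.141 0.    1.686] F [-2.2 -1.3  5.1] w 0.0104 ff 30.8
 shift [ 2.000e-01 -1.670e+02  2.628e+02] turn [ 0.     0.    -0.001]
side [(array([0.5881, 0.1684, 0.3195]), 0.98), (array([0.569, 0.481, 0.001]), 0.39)] [(array([0.7003, 0.1845, 0.0648]), 0.76)]
top [(array([ 0.567 , -0.1878, -0.0015]), 0.19)] []
wrist [(array([0.5837, 0.1698, 0.3204]), 0.93)] [(array([0.6987, 0.1852, 0.0601]), 0.91)]
```

Both cameras give a lid angle of about 1.15 rad (radius 0.28 m, as it must be). Ease back to about 0.85.

```bash
python3 -m jog '[[[0,-10.1,4.8,0,0,0,0],[0,-9.9,5.1,0,0,0,0],[0,-9.7,5.5,0,0,0,0],[0,-9.5,5.9,0,0,0,0],[0,0,0,0,0,0,0]]]'
python3 -m jog '[[[0,-9.2,6.3,0,0,0,0],[0,-9,6.7,0,0,0,0],[0,-8.7,7,0,0,0,0],[0,-4.3,3.6,0,0,0,0],[0,0,0,0,0,0,0]]]'
python3 -m jog '[[[0,0,0,0,0,0,0],[0,0,0,0,0,0,0],[0,0,0,0,0,0,0],[0,0,0,0,0,0,0],[0,0,0,0,0,0,0]]]'
python3 -c "
from h import *
s=bot.observe();go(.4218,.152,.1185,1.687)
for n in ('side','wrist'):
  p=bot.grab_frame(n); print(n,[(np.round(d['xyz'],4),d['conf'],np.arctan2(d['xyz'][2]-.064,(.7-d['xyz'][0])/.993)) for d in bot.spot_point('lid_handle',p)])
p=bot.grab_frame('top'); h=cv2.cvtColor(p['img'],cv2.COLOR_RGB2HSV); m=cv2.inRange(h,(75,120,50),(95,255,255)); m[:,:250]=0;m[:,365:]=0; m[245:]=0; print(rect(p,m,.051))
p=bot.grab_frame('side');print([np.round(d['xyz'],3) for q in ('teal_block','brown_block') for d in bot.spot_point(q,p)])
"
```

```text
clock: 24.75
position: [0.5479, 0.1665, 0.3594]
tool_rot: [-3.141, 0.0, 1.687]
force: [1.8, 1.0, -1.0]
grip_width: 0.0105
finger_force: 30.5
clock: 25.25
position: [0.5175, 0.163, 0.3362]
tool_rot: [-3.141, 0.0, 1.687]
force: [-1.1, -1.9, 2.9]
grip_width: 0.0104
finger_force: 30.8
clock: 25.75
position: [0.5176, 0.163, 0.3362]
tool_rot: [3.142, 0.0, 1.687]
force: [-3.4, -3.1, 3.2]
grip_width: 0.0108
finger_force: 31.0
t 25.75 pos [0.5176 0.163  0.3362] rot [3.142 0.    1.687] F [-3.4 -3.1  3.2] w 0.0108 ff 31.0
 shift [ 1.000e-01 -9.640e+01  2.177e+02] turn [ 0.  0. -0.]
side []
wrist [(array([0.5163, 0.1628, 0.2756]), 0.77, np.float64(0.8523814475073662))]
(array([ 637.2, -178.5]), np.float32(0.271), array([ 59.5, 102.3]))
[array([ 0.287, -0.252,  0.011]), array([ 0.604, -0.512,  0.006]), array([ 0.218, -0.384,  0.009]), array([ 0.407, -0.753,  0.012]), array([ 0.638, -0.179,  0.046]), array([ 0.395,  0.472, -0.004]), array([ 0.637, -0.175,  0.024]), array([ 0.638, -0.177,  0.046]), array([0.516, 0.16 , 0.276])]
```

The lid stands still at about 0.85 rad, gripped, and the pile is intact. Handing in.

```bash
python3 -c "
from workcell import bot
print(bot.job_done())"
```

```text
the job is handed in; nothing more can be done
None
```

The job is handed in, with no verdict returned: brown and teal are stacked squarely on grey, and the lid was raised to about 1.15 rad, eased back, and is still held at about 0.85 rad.

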